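# Third hand: hold a corner block and its facing against a sprung fence

### The job

We are screwing a seat's corner block to its plywood facing in the jig. First stand the thin plywood facing upright on the jig's base board in front of the sprung fence, near its middle, then stand the thicker pine block upright on the board on the robot's side of it, broad face to broad face with the ends level, and push the block so that the facing is squeezed flat against the fence with a steady 12 N or so, which sinks the fence half its travel; never drive the fence to its end stop. Finish while still holding that push so that I can drive the screws: do not let go or back off, and leave the can, the tape roll and the hammer alone.

Things in the scene. Friction and masses are not known exactly. Their poses are not given: they have to be found in the camera images.
- jig: Assembly jig fixed to the bench: a plywood base board 260 (x) by 200 (y) by 18 mm thick. Origin at the centre of the board's underside, on the bench; the board's top is 18 mm above it. Its x axis points along the push, towards the fence (away from the robot, give or take its yaw). The sprung fence's front face stands at x = +60 mm, an aluminium back bracket (170 mm wide, up to 64 mm above the bench) at x = +120 mm. The board is bare from x = -130 to +60 mm.
- fence_mid (a point): Centre of the front face of the sprung fence, an upright wooden plate 160 mm wide (y), 46 mm tall from the top of the board and 16 mm thick; moves with the fence. x axis as the jig's: into the fence, along the push. The point is 41 mm above the bench.
- fence (a joint): How far the fence is pushed in against its two coil springs, in m: 0 at rest, end stop at 0.016. No friction; spring rate 1.5 N per mm, so 0.008 (half travel) means 12 N. It springs back when released. Behind the fence the visible gap to the two dark spring cups is 16 mm at rest and 8 mm at half travel.
- facing_c (a point): Centre of the loose thin plywood facing, 20 (x, thickness) by 56 (y, width) by 50 mm (z, height), about 40 g, standing upright on the bench at the start. Its broad faces look along its x axis; either may face the fence.
- block_c (a point): Centre of the loose pine corner block, 42 (x, depth) by 56 (y, width) by 50 mm (z, height), about 65 g, standing upright on the bench at the start. Its broad faces (56 by 50 mm, two dark pilot holes each) look along its x axis; either may face the facing.
- can: Bystander: closed can, 66 mm diameter, 110 mm tall. Origin at the centre of its underside.
- tape: Bystander: roll of paper tape lying flat, 100 mm diameter, 45 mm tall. Origin at the centre of its underside.
- mallet: Bystander: hammer lying on the bench, 260 mm long along its x axis, handle to -x.
Things that resemble listed ones, but are neither listed nor needed, are in the scene too. There is more than one size of the part that bears block_c; the job needs the middle-sized.

How it is judged (in metres and radians):
On the way, in this order (a step that is already met when the one before it is completed fails the run):
1. the facing stands upright on the jig's board in front of the fence, broad face to the fence, before the block is on the board (x of facing_c in the frame of jig between -0.09 and 0.055 m and y of facing_c in the frame of jig between -0.06 and 0.06 m and z of facing_c in the frame of jig between 0.038 and 0.049 m and angle between facing_c's own z axis and vertical below 0.12 rad and angle between the x axis of facing_c and the x axis of fence_mid, either way round below 0.4 rad and contact force between the fingers and facing below 0.1 N and (z of block_c in the frame of jig above 0.055 m or horizontal distance between block_c and jig above 0.17 m)), for 0.2 s.
2. the block stands upright on the board on the robot's side of the facing (x of block_c in the frame of jig between -0.13 and 0.045 m and y of block_c in the frame of jig between -0.06 and 0.06 m and z of block_c in the frame of jig between 0.038 and 0.049 m and angle between block_c's own z axis and vertical below 0.12 rad and z of block_c in the frame of facing_c below 0.01 m and horizontal distance between block_c and facing_c above 0.025 m), for 0.1 s.
At the end, for the whole second after the job is handed in: The robot still pushes the block: fence sunk 5 to 11 mm (about 12 N) and still; facing flat on the fence, block flat on the facing (5 degrees), both upright on the board (within 6 mm), facing within 40 mm of the fence's middle, ends level within about 8 mm (value of joint fence between 0.005 and 0.011 m and contact force between facing and fence between 7 and 18 N and contact force between block and facing above 6 N and contact force between any of the fingers, the arm and block above 3 N and linear speed of each of block, facing below 0.01 m/s and angle between the x axis of each of facing_c, block_c and the x axis of fence_mid, either way round below 0.09 rad and angle between each of facing_c, block_c's own z axis and vertical below 0.1 rad and z of facing_c in the frame of fence_mid between -0.003 and 0.008 m and z of block_c in the frame of fence_mid between -0.003 and 0.008 m and y of facing_c in the frame of fence_mid between -0.04 and 0.04 m and x of block_c in the frame of fence_mid between -0.046 and -0.036 m and x of facing_c in the frame of fence_mid between -0.014 and -0.007 m and horizontal distance between block_c and facing_c below 0.0325 m); the arm keeps its last pose, push and grip.
It fails at once if the fence is driven to its end stop (value of joint fence above 0.015 m).
It fails at once if a bystander is disturbed (distance of any of can, tape, mallet from where it was at the start of the episode above 0.03 m).
It also fails if it takes over 64 s, if anything falls off the work surface, if the arm or the gripper's body presses on something with over 40 N, if the wrist force passes 120 N, or if a joint passes its speed limit or range.

### The arm

A 6-joint arm with a two-finger parallel gripper is mounted at the origin on the work surface. World frame = base frame: x ahead of the robot, y to its left, z up, the work surface at z = 0. Lengths are in mm, angles in rad, forces in N, time in s.
With the tool pointing down it reaches from about 275 to 1000 mm from the base axis. Payload 8.4 kg.
Tool frame: the origin (TCP) lies midway between the tips of the shut fingers; the grasp point (between the pads) lies 19 mm behind it; z points along the fingers, y is the line along which they close (so a half turn about z gives the same grasp; the last joint's range is limited). The gripper opens to 85 mm and grips with 20 to 120 N. Pads are 22 mm wide; open, the fingers measure 114 mm over their backs; the gripper's body (76 mm by 85 mm) begins 54 mm behind the grasp point. The pads swing forward as they close: fully open they stand 13 mm farther back than shut.
Start: joints at [-1.213, 0.353, 1.633, -0, 1.155, -0.002], TCP at [220.053, -584.983, 231.281] pointing down, gripper open.
Joint ranges: [-2.63, 2.63], [-0.92, 2.1], [0.06, 2.66], [-1.3, 4.44], [0, 2.69], [-3.02, 3.02]. Speed limits (rad/s): [2.22, 2.22, 2.79, 3.14, 3.14, 3.14].

### API

Orientations are given as [roll, pitch, yaw] about the fixed x, y, z axes, in that order (R = Rz(yaw) Ry(pitch) Rx(roll)).
In Python, from rig import monitor, imaging, r gives the robot as it stands.
- The arm moves only by the tool drive_tool, never from a script. Its argument "plan" is a list of rows, each an object of numbers: "x", "y", "z": the shift along the tool's x, y, z in units of 50 mm (1.0 is 50 mm); "ax", "ay", "az": the turn, a rotation vector about the tool's x, y, z in units of 6 degrees (1.0 is 6 degrees); "hand": the finger opening in mm, from 0 to 85.4. In form: [{"x": .., "y": .., "z": .., "ax": .., "ay": .., "az": .., "hand": ..}, ...]. A call has 1 to 8 rows; each row is the pose to reach, as a shift and turn from the pose commanded when the call began, along the tool's axes at that moment; what a row does not reach only later rows make up. A row lasts 1/10 s, in which the tool goes at most 50 mm and 8.59 degrees, less where a joint would pass 70% of its speed; a pose out of reach is approached as far as the arm can. A call with a gripper value outside its range is refused whole. The fingers move at their own pace and stop on an object; "grip_force" is the grip in N (left out, the last holds). Time passes only in rows, so rows that repeat a pose let the fingers close. It gives the time, the measured TCP pose, the force, the opening and the grip force at its end, in the units of the state.
- monitor.sense(): the state, without advancing time (a new reading comes with each control period).
- imaging.grab_frame(name): name is "scene" or "side" or "wrist"; returns the picture (400x640x3 uint8, red, green, blue); there is no depth.
- imaging.camera_info(name): a dict with "mtx" (3x3 intrinsics, pixels), "R" (3x3) and "t" (3): a world point X has camera coordinates R X + t. Camera axes: x right, y down, z forward; pixel columns grow to the right and rows downward; lengths in mm; the calibration is good to about 2 mm. The wrist camera is an equidistant fisheye: a pixel r from the principal point sees the ray r / f radians off the axis. A picture is of the moment at which its call begins: read the wrist's pose just before it. camera_info takes no time and is no camera call; for the wrist camera it gives the pose at the moment of the call.
- r.sign_off(): hands the job in; it is judged then, once.
The state is a dict: "clock": time; "qpos": joint angles; "qvel": joint speeds; "joint_efforts": joint torques, N m; "eef_pos": TCP position; "tcp_rot": TCP orientation; "contact_force": force on the tool from outside, world axes, zero at the start; "wrist_torque": the same for the moment, N m; "opening": opening from 0.0 (shut) to 1.0 (fully open); "grasp_force": force on a finger pad.
Only numpy, scipy, OpenCV 4.12 (cv2) and the standard library are available. Lean on these libraries where they do the work, as an engineer would, in place of code of your own. Each camera call takes 0.05 s, during which the arm holds its last target. There are 200 camera calls.

## Working session

There is one attempt and no reset: what is moved stays moved. The work goes in short steps, Python scripts to look and compute and a tool call to move; the robot and the scene stay as the last step left them, time stands still between calls to the robot, and variables do not carry over. Pictures are saved under pics/ and viewed, at most 10 in all, crops included, and the job is handed in when it is done.

Besides the shell and the picture viewer there is one more tool, called as name(argument=value, ...) on one line, values as JSON. drive_tool: Moves the arm, as the interface text tells. Its arguments: {"type":"object","properties":{"plan":{"type":"array","items":{"type":"object","properties":{"x":{"type":"number"},"y":{"type":"number"},"z":{"type":"number"},"ax":{"type":"number"},"ay":{"type":"number"},"az":{"type":"number"},"hand":{"type":"number"}}}},"grip_force":{"type":"number"}},"required":["plan"]}

```bash
ls; mkdir -p pics; python3 - <<'E'
from rig import monitor, imaging, r
import cv2,numpy as np
a=imaging.grab_frame("scene");b=imaging.grab_frame("side")
cv2.imwrite("pics/a.png",a[...,::-1]);cv2.imwrite("pics/b.png",b[...,::-1])
print(monitor.sense())
for n in("scene","side","wrist"):print(n,imaging.camera_info(n))
E
```

```text
pics
{'clock': 0.1, 'qpos': array([-1.21336840e+00,  3.53595999e-01,  1.63402695e+00, -1.74827044e-05,
        1.15518060e+00, -2.36546139e-03]), 'qvel': array([ 0.00021163, -0.00212626, -0.00146133,  0.00028608, -0.00025974,
       -0.00058771]), 'joint_efforts': array([ 3.72195354e-04, -6.06358981e+01, -3.42814386e+01,  1.37033053e-04,
        4.05962506e-03, -7.47365817e-06]), 'eef_pos': array([ 219.92485009, -584.59841631,  230.64009838]), 'tcp_rot': array([-3.14038172e+00,  1.31214251e-05,  3.59800465e-01]), 'contact_force': array([-0.79905235,  0.251533  ,  0.0020268 ]), 'wrist_torque': array([ 0.02148604, -0.03090887, -0.02144962]), 'grasp_force': 0.0, 'opening': 0.9984704614070496}
scene {'mtx': array([[393.46595554,   0.        , 320.04858203],
       [  0.        , 393.46595554, 207.71077482],
       [  0.        ,   0.        ,   1.        ]]), 'R': array([[ 0.0886611 ,  0.99602408,  0.00867451],
       [ 0.75624402, -0.06164412, -0.6513793 ],
       [-0.64825473,  0.06431205, -0.75870268]]), 't': array([  -8.27907785, -378.72154065, 1652.38790636])}
side {'mtx': array([[399.61226484,   0.        , 318.66487774],
       [  0.        , 399.61226484, 204.37991966],
       [  0.        ,   0.        ,   1.        ]]), 'R': array([[-0.99592583, -0.08986723,  0.0074584 ],
       [-0.05048734,  0.48715186, -0.87185669],
       [ 0.07471797, -0.86868115, -0.48970428]]), 't': array([ 534.21484193,  100.05797891, 1001.8709258 ])}
wrist {'mtx': array([[309.70691629,   0.        , 315.88413304],
       [  0.        , 309.70691629, 202.51147245],
       [  0.        ,   0.        ,   1.        ]]), 'R': array([[ 0.35323841, -0.93553189, -0.00164375],
       [-0.8837089 , -0.33424671,  0.32762436],
       [-0.30705245, -0.11427691, -0.94480663]]), 't': array([-625.077366  ,  -44.31666916,  380.88068584])}
```

View pics/a.png

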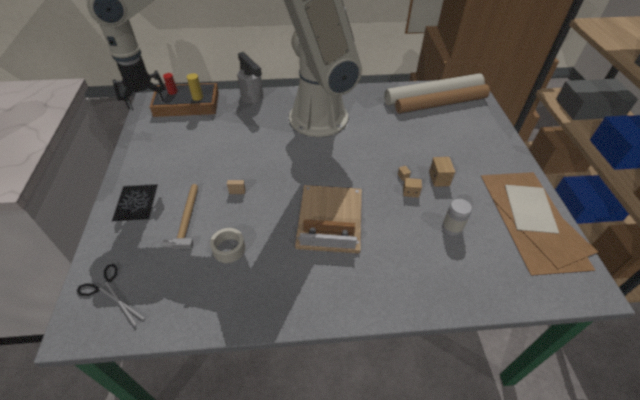

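View pics/b.png

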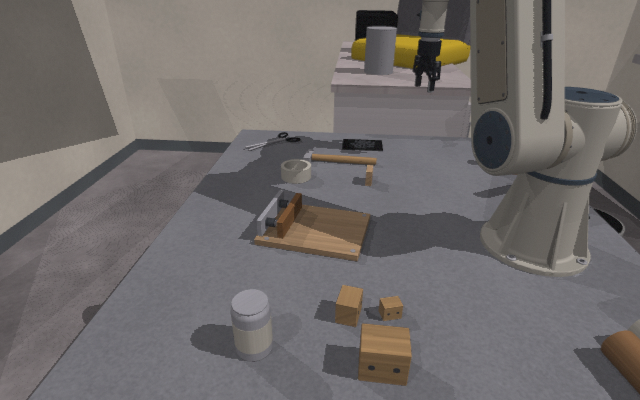

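The scene view shows the jig at (330,218), the facing at (235,187) and three blocks: small (404,172), middle (413,187) and large (442,172). The can is at (457,217), the tape at (227,245) and the hammer at (185,215). I'll zoom in on the parts.

```bash
cat > h.py <<'E'
import numpy as np,cv2
from rig import monitor,imaging,r
def back(n,px,z,info=None):
    c=info or imaging.camera_info(n);K,R,t=c["mtx"],c["R"],c["t"]
    d=np.linalg.inv(K)@[px[0],px[1],1]
    if n=="wrist":
        th=np.hypot(d[0],d[1]); d=np.array([*(d[:2]*np.sin(th)/max(th,1e-9)),np.cos(th)])
    C=-R.T@t; d=R.T@d
    return C+d*(z-C[2])/d[2]
def proj(n,X,info=None):
    c=info or imaging.camera_info(n);p=c["R"]@np.array(X,float)+c["t"]
    if n=="wrist":
        rr=np.hypot(p[0],p[1]);th=np.arctan2(rr,p[2]);p=np.array([p[0]/rr*th,p[1]/rr*th,1])
    p=c["mtx"]@(p/p[2]);return p[:2]
E
python3 - <<'E'
from h import *
for k,p,z in(("facing",(235,187),25),("mid",(413,187),25),("small",(404,172),20),("large",(442,172),35),("jig",(330,215),18),("can",(457,217),55),("tape",(227,245),22)):print(k,back("scene",p,z).round())
a=cv2.imread("pics/a.png");b=cv2.imread("pics/b.png")
f=lambda i,x,y,w,h:cv2.resize(i[y:y+h,x:x+w],(400,300),interpolation=cv2.INTER_CUBIC)
cv2.imwrite("pics/c.png",np.vstack([np.hstack([f(a,215,170,40,30),f(a,390,155,80,60)]),np.hstack([f(a,285,180,100,75),f(b,240,160,160,120)])]))
E
```

```text
facing [ 402. -321.   25.]
mid [451. 290.  25.]
small [371. 278.  20.]
large [397. 407.  35.]
jig [547.  -8.  18.]
can [618. 384.  55.]
tape [ 643. -333.   22.]
```

View pics/c.png

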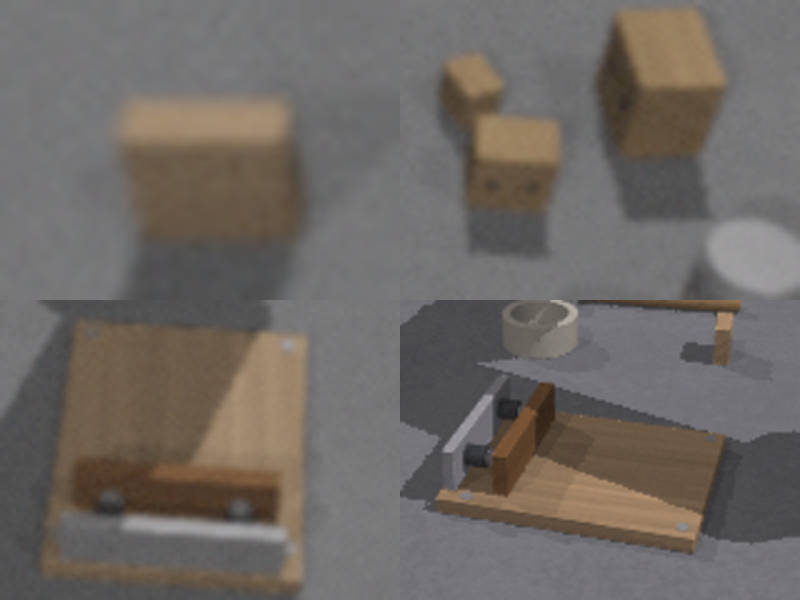

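The crops show that the facing's broad side looks roughly along world x. The middle block has its pilot holes facing +x, and the jig is slightly yawed. I'll work out poses from the corners.

```bash
python3 - <<'E'
from h import *
def q(name,pts,z,s,ox,oy):
    P=np.array([back("scene",(ox+(x+.5)/s-.5,oy+(y+.5)/s-.5),z)[:2] for x,y in pts])
    print(name,P.round().tolist(),"c",P.mean(0).round(1),"sides",[np.linalg.norm(P[i]-P[i-1]).round() for i in range(len(P))],"yaw",[np.degrees(np.arctan2(*(P[i]-P[i-1])[::-1])).round(1) for i in range(len(P))])
q("facing",[(122,102),(290,98),(295,138),(125,144)],50,10,215,170)
q("mid",[(75,116),(159,121),(159,160),(71,155)],50,5,390,155)
q("jig",[(77,22),(307,36),(301,282),(45,270)],18,4,285,180)
E
```

```text
facing [[390.0, -346.0], [392.0, -289.0], [412.0, -287.0], [410.0, -343.0]] c [ 401.  -316.1] sides [np.float64(20.0), np.float64(57.0), np.float64(19.0), np.float64(57.0)] yaw [np.float64(-173.5), np.float64(87.3), np.float64(7.1), np.float64(-91.8)]
mid [[429.0, 262.0], [439.0, 318.0], [475.0, 309.0], [466.0, 250.0]] c [452.  284.7] sides [np.float64(38.0), np.float64(57.0), np.float64(38.0), np.float64(59.0)] yaw [np.float64(162.9), np.float64(80.6), np.float64(-14.6), np.float64(-99.1)]
jig [[405.0, -84.0], [438.0, 113.0], [692.0, 68.0], [665.0, -125.0]] c [550.2  -7.2] sides [np.float64(263.0), np.float64(200.0), np.float64(258.0), np.float64(195.0)] yaw [np.float64(171.1), np.float64(80.6), np.float64(-10.0), np.float64(-98.0)]
```

```bash
cat >> h.py <<'E'
def go(x,y,z,yaw_deg):
    s=monitor.sense();p=np.array(s["eef_pos"]);from_=s["tcp_rot"]
    from scipy.spatial.transform import Rotation as Ro
    R0=Ro.from_euler("xyz",from_);R1=Ro.from_euler("xyz",[np.pi,0,np.radians(yaw_deg)])
    print("clock",s["clock"],"pos",p.round(1),"rpy",np.round(np.degrees(from_),1),"F",s["contact_force"].round(1),"op",round(s["opening"]*85.4,1),"grasp",s["grasp_force"])
    print("shift",(R0.inv().apply(np.array([x,y,z])-p)/50).round(3),"turn",(np.degrees((R0.inv()*R1).as_rotvec())/6).round(3))
E
python3 -c "
from h import *
go(401,-316,150,-2)"
```

```text
clock 0.1 pos [ 219.9 -584.6  230.6] rpy [-179.9    0.    20.6] F [-0.8  0.3  0. ] op 85.3 grasp 0.0
shift [ 5.281 -3.751  1.617] turn [-1.100e-02  2.000e-03  3.769e+00]
```

drive_tool(plan=[{"x": 0.66, "y": -0.47, "z": 0.2, "az": 0.47, "hand": 85}, {"x": 1.32, "y": -0.94, "z": 0.4, "az": 0.94, "hand": 85}, {"x": 1.98, "y": -1.41, "z": 0.6, "az": 1.41, "hand": 85}, {"x": 2.64, "y": -1.88, "z": 0.8, "az": 1.88, "hand": 85}, {"x": 3.3, "y": -2.35, "z": 1.0, "az": 2.36, "hand": 85}, {"x": 3.96, "y": -2.82, "z": 1.2, "az": 2.83, "hand": 85}, {"x": 4.62, "y": -3.28, "z": 1.4, "az": 3.3, "hand": 85}, {"x": 5.28, "y": -3.75, "z": 1.62, "az": 3.77, "hand": 85}])

```text
invalid input
```

```bash
python3 - <<'E'
from h import *
c=imaging.camera_info("wrist");w=imaging.grab_frame("wrist")
cv2.imwrite("pics/d.png",w[...,::-1]);np.savez("d.npz",**c)
for X in((390,-345,50),(392,-288,50),(412,-287,50),(410,-343,50)):print(proj("wrist",X,c).round())
go(401,-316,150,-2)
E
```

```text
[169. -27.]
[133. -32.]
[138. -47.]
[175. -42.]
clock 0.15 pos [ 219.9 -584.7  230.7] rpy [-179.9   -0.    20.6] F [ 0.4 -0.   0.3] op 85.1 grasp 0.0
shift [ 5.281 -3.752  1.619] turn [-1.000e-02  2.000e-03  3.769e+00]
```

View pics/d.png

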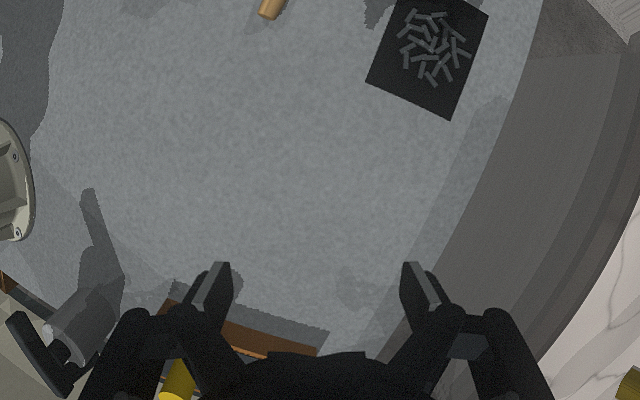

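The move was refused, so this picture shows only the start pose: a bare bench, the fingers at (215,285) and (415,285), and the screw mat. I'll send every field this time.

drive_tool(plan=[{"x": 0.66, "y": -0.47, "z": 0.2, "ax": 0, "ay": 0, "az": 0.47, "hand": 85}, {"x": 1.32, "y": -0.94, "z": 0.4, "ax": 0, "ay": 0, "az": 0.94, "hand": 85}, {"x": 1.98, "y": -1.41, "z": 0.6, "ax": 0, "ay": 0, "az": 1.41, "hand": 85}, {"x": 2.64, "y": -1.88, "z": 0.8, "ax": 0, "ay": 0, "az": 1.88, "hand": 85}, {"x": 3.3, "y": -2.35, "z": 1.0, "ax": 0, "ay": 0, "az": 2.36, "hand": 85}, {"x": 3.96, "y": -2.82, "z": 1.2, "ax": 0, "ay": 0, "az": 2.83, "hand": 85}, {"x": 4.62, "y": -3.28, "z": 1.4, "ax": 0, "ay": 0, "az": 3.3, "hand": 85}, {"x": 5.28, "y": -3.75, "z": 1.62, "ax": 0, "ay": 0, "az": 3.77, "hand": 85}], grip_force=40)

```text
clock: 0.95
eef_pos: [401.9, -315.1, 150.0]
tcp_rot: [3.141, -0.0, -0.037]
contact_force: [0.6, -0.8, 0.0]
opening: 0.994
grasp_force: 0.0
```

```bash
python3 - <<'E'
from h import *
c=imaging.camera_info("wrist");w=imaging.grab_frame("wrist")
np.savez("d.npz",**c)
pr=[proj("wrist",X,c) for X in((390,-345,50),(392,-288,50),(412,-287,50),(410,-343,50),(401,-316,50))]
print(np.round(pr))
v=w[...,::-1].copy()
for p in pr: cv2.circle(v,tuple(int(a) for a in p),1,(0,0,255),-1)
cv2.imwrite("pics/e.png",v)
go(401,-316,6,-2)
E
```

```text
[[350. 214.]
 [283. 215.]
 [280. 192.]
 [348. 192.]
 [316. 203.]]
clock 1.0 pos [ 403.3 -310.5  148.2] rpy [-179.8    0.    -2.3] F [-0.1  4.3 -1. ] op 85.1 grasp 0.0
shift [-0.039  0.122  2.844] turn [-0.034  0.008 -0.047]
```

View pics/e.png

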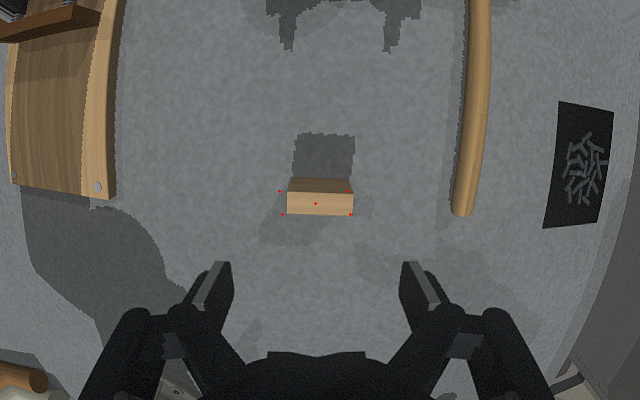

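The wrist picture shows the facing's top at (287–353, 192–214), about 4 px right of my estimate. The arm was still settling when I took it, so I'll measure again by segmentation.

```bash
cat >> h.py <<'E'
def top(z,box,thr=150,show=0):
    "min-area rect, in world, of the bright wooden top face inside box x0,y0,x1,y1"
    c=imaging.camera_info("wrist");w=imaging.grab_frame("wrist")
    m=((w[...,0].astype(int)>thr)&(w[...,0].astype(int)-w[...,2]>40)).astype(np.uint8)
    k=np.zeros_like(m);x0,y0,x1,y1=box;k[y0:y1,x0:x1]=1
    n,l,st,_=cv2.connectedComponentsWithStats(m*k);i=1+np.argmax(st[1:,4]);print("px",st[i])
    pts=cv2.findContours((l==i).astype(np.uint8),0,1)[0][0][:,0]
    P=np.array([back("wrist",p,z,c)[:2] for p in pts],np.float32)
    rc=cv2.minAreaRect(P);print("rect",np.round(rc[0],1),np.round(rc[1],1),rc[2]);return w
E
python3 - <<'E'
from h import *
top(50,(260,150,380,240));top(50,(260,150,380,240))
go(401,-316,6,-2)
E
```

```text
px [ 293  194   67   24 1395]
rect [ 400.6 -319.4] [54.7 18.8] 85.33184051513672
px [ 290  192   67   24 1400]
rect [ 400.8 -319.4] [54.9 18.7] 85.78604125976562
clock 1.1 pos [ 401.6 -314.5  149.5] rpy [-1.799e+02  1.000e-01 -1.800e+00] F [ 0.2 -0.   0.3] op 85.4 grasp 0.0
shift [-0.008  0.034  2.871] turn [-0.011  0.013  0.032]
```

drive_tool(plan=[{"x": -0.015, "y": 0.085, "z": 0.5, "ax": 0, "ay": 0, "az": 0.37, "hand": 85}, {"x": -0.015, "y": 0.085, "z": 1.1, "ax": 0, "ay": 0, "az": 0.37, "hand": 85}, {"x": -0.015, "y": 0.085, "z": 1.7, "ax": 0, "ay": 0, "az": 0.37, "hand": 85}, {"x": -0.015, "y": 0.085, "z": 2.3, "ax": 0, "ay": 0, "az": 0.37, "hand": 85}, {"x": -0.015, "y": 0.085, "z": 2.7, "ax": 0, "ay": 0, "az": 0.37, "hand": 85}, {"x": -0.015, "y": 0.085, "z": 2.85, "ax": 0, "ay": 0, "az": 0.37, "hand": 85}, {"x": -0.015, "y": 0.085, "z": 2.85, "ax": 0, "ay": 0, "az": 0.37, "hand": 85}, {"x": -0.015, "y": 0.085, "z": 2.85, "ax": 0, "ay": 0, "az": 0.37, "hand": 70}])

```text
clock: 1.9
eef_pos: [400.5, -321.6, 8.6]
tcp_rot: [3.141, -0.001, -0.074]
contact_force: [-0.2, -1.0, -0.5]
opening: 0.848
grasp_force: 0.0
```

drive_tool(plan=[{"x": 0, "y": 0, "z": 0, "ax": 0, "ay": 0, "az": 0, "hand": 45}, {"x": 0, "y": 0, "z": 0, "ax": 0, "ay": 0, "az": 0, "hand": 45}, {"x": 0, "y": 0, "z": 0, "ax": 0, "ay": 0, "az": 0, "hand": 45}, {"x": 0, "y": 0, "z": 0, "ax": 0, "ay": 0, "az": 0, "hand": 45}, {"x": 0, "y": 0, "z": 0, "ax": 0, "ay": 0, "az": 0, "hand": 45}, {"x": 0, "y": 0, "z": 0, "ax": 0, "ay": 0, "az": 0, "hand": 45}])

```text
clock: 2.5
eef_pos: [401.0, -321.5, 9.1]
tcp_rot: [3.14, -0.002, -0.073]
contact_force: [-1.3, -1.0, 7.8]
opening: 0.65
grasp_force: 42.7
```

drive_tool(plan=[{"x": 0, "y": 0, "z": -0.2, "ax": 0, "ay": 0, "az": 0, "hand": 45}, {"x": 0, "y": 0, "z": -0.7, "ax": 0, "ay": 0, "az": 0, "hand": 45}, {"x": 0, "y": 0, "z": -1.4, "ax": 0, "ay": 0, "az": 0, "hand": 45}, {"x": 0, "y": 0, "z": -2.1, "ax": 0, "ay": 0, "az": 0, "hand": 45}, {"x": 0, "y": 0, "z": -2.4, "ax": 0, "ay": 0, "az": 0, "hand": 45}, {"x": 0, "y": 0, "z": -2.4, "ax": 0, "ay": 0, "az": 0, "hand": 45}])

```text
clock: 3.1
eef_pos: [401.6, -321.8, 130.9]
tcp_rot: [3.138, -0.005, -0.074]
contact_force: [0.7, -0.9, 0.4]
opening: 0.651
grasp_force: 42.5
```

```bash
python3 -c "
from h import *
go(545,-6,130,-9.5)"
```

```text
clock 3.1 pos [ 401.6 -321.8  130.9] rpy [179.8  -0.3  -4.2] F [ 0.7 -0.9  0.4] op 55.6 grasp 42.490641474723816
shift [ 2.395 -6.51   0.01 ] turn [ 0.028 -0.045  0.88 ]
```

drive_tool(plan=[{"x": 0.3, "y": -0.82, "z": 0, "ax": 0, "ay": 0, "az": 0.12, "hand": 45}, {"x": 0.6, "y": -1.64, "z": 0, "ax": 0, "ay": 0, "az": 0.24, "hand": 45}, {"x": 0.92, "y": -2.5, "z": 0, "ax": 0, "ay": 0, "az": 0.36, "hand": 45}, {"x": 1.25, "y": -3.4, "z": 0, "ax": 0, "ay": 0, "az": 0.48, "hand": 45}, {"x": 1.6, "y": -4.3, "z": 0, "ax": 0, "ay": 0, "az": 0.6, "hand": 45}, {"x": 1.9, "y": -5.2, "z": 0, "ax": 0, "ay": 0, "az": 0.72, "hand": 45}, {"x": 2.2, "y": -6.0, "z": 0, "ax": 0, "ay": 0, "az": 0.82, "hand": 45}, {"x": 2.395, "y": -6.51, "z": 0, "ax": 0, "ay": 0, "az": 0.88, "hand": 45}])

```text
clock: 3.9
eef_pos: [543.9, -2.2, 126.9]
tcp_rot: [-3.141, 0.001, -0.165]
contact_force: [0.5, -0.9, 0.1]
opening: 0.65
grasp_force: 42.7
```

drive_tool(plan=[{"x": 0, "y": 0, "z": 0, "ax": 0, "ay": 0, "az": 0, "hand": 45}, {"x": 0, "y": 0, "z": 0, "ax": 0, "ay": 0, "az": 0, "hand": 45}, {"x": 0, "y": 0, "z": 0, "ax": 0, "ay": 0, "az": 0, "hand": 45}])

```text
clock: 4.2
eef_pos: [542.6, -5.7, 127.2]
tcp_rot: [3.141, 0.001, -0.166]
contact_force: [0.5, 0.2, -0.4]
opening: 0.655
grasp_force: 42.7
```

```bash
python3 - <<'E'
from h import *
c=imaging.camera_info("wrist");w=imaging.grab_frame("wrist")
np.savez("f.npz",**c);cv2.imwrite("pics/f.png",w[...,::-1])
a=np.radians(-9.5);J=lambda x,y,z:np.array([550+x*np.cos(a)-y*np.sin(a),-7+x*np.sin(a)+y*np.cos(a),z])
for X in((60,-80,64),(60,80,64),(60,-80,18),(60,80,18)):print(X,proj("wrist",J(*X),c).round(1))
go(*J(32,0,30),-9.5)
E
```

```text
(60, -80, 64) [430.1 127.7]
(60, 80, 64) [198.8 127.7]
(60, -80, 18) [410.8 122.1]
(60, 80, 18) [218.4 122.1]
clock 4.25 pos [542.8  -5.9 127.4] rpy [ 1.8e+02  1.0e-01 -9.6e+00] F [-0.1 -1.4 -0.4] op 55.5 grasp 42.68230319023132
shift [ 0.788 -0.004  1.946] turn [ 0.003  0.01  -0.009]
```

View pics/f.png

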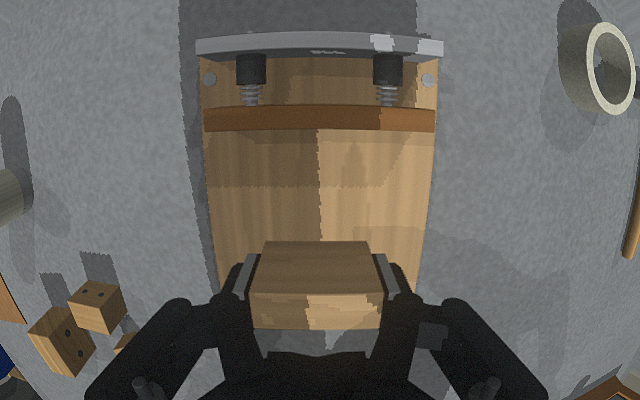

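The fence's top front edge runs from (204,129) to (436,131), within about 2 mm in depth and 4 mm sideways of my estimate. The facing hangs square between the pads, so I'll lower it.

drive_tool(plan=[{"x": 0.2, "y": 0.036, "z": 0.3, "ax": 0, "ay": 0, "az": 0, "hand": 45}, {"x": 0.4, "y": 0.036, "z": 0.7, "ax": 0, "ay": 0, "az": 0, "hand": 45}, {"x": 0.6, "y": 0.036, "z": 1.1, "ax": 0, "ay": 0, "az": 0, "hand": 45}, {"x": 0.75, "y": 0.036, "z": 1.5, "ax": 0, "ay": 0, "az": 0, "hand": 45}, {"x": 0.75, "y": 0.036, "z": 1.8, "ax": 0, "ay": 0, "az": 0, "hand": 45}, {"x": 0.75, "y": 0.036, "z": 1.94, "ax": 0, "ay": 0, "az": 0, "hand": 45}, {"x": 0.75, "y": 0.036, "z": 1.94, "ax": 0, "ay": 0, "az": 0, "hand": 45}, {"x": 0.75, "y": 0.036, "z": 1.94, "ax": 0, "ay": 0, "az": 0, "hand": 45}])

```text
clock: 5.05
eef_pos: [580.2, -13.1, 31.3]
tcp_rot: [-3.142, -0.0, -0.166]
contact_force: [0.9, -0.2, 0.9]
opening: 0.653
grasp_force: 42.7
```

drive_tool(plan=[{"x": 0, "y": 0, "z": 0.02, "ax": 0, "ay": 0, "az": 0, "hand": 45}, {"x": 0, "y": 0, "z": 0.04, "ax": 0, "ay": 0, "az": 0, "hand": 45}, {"x": 0, "y": 0, "z": 0.04, "ax": 0, "ay": 0, "az": 0, "hand": 45}, {"x": 0, "y": 0, "z": 0.04, "ax": 0, "ay": 0, "az": 0, "hand": 45}])

```text
clock: 5.45
eef_pos: [580.4, -12.9, 29.1]
tcp_rot: [-3.142, -0.0, -0.166]
contact_force: [-0.7, -0.4, -0.8]
opening: 0.649
grasp_force: 42.7
```

drive_tool(plan=[{"x": 0, "y": 0, "z": 0.02, "ax": 0, "ay": 0, "az": 0, "hand": 45}, {"x": 0, "y": 0, "z": 0.04, "ax": 0, "ay": 0, "az": 0, "hand": 45}, {"x": 0, "y": 0, "z": 0.04, "ax": 0, "ay": 0, "az": 0, "hand": 45}, {"x": 0, "y": 0, "z": 0.04, "ax": 0, "ay": 0, "az": 0, "hand": 45}])

```text
clock: 5.85
eef_pos: [580.4, -12.9, 27.1]
tcp_rot: [-3.142, -0.0, -0.166]
contact_force: [-1.5, 0.4, 4.6]
opening: 0.655
grasp_force: 43.1
```

Contact with the board at TCP z of about 27. I'll release and lift straight up.

drive_tool(plan=[{"x": 0, "y": 0, "z": 0, "ax": 0, "ay": 0, "az": 0, "hand": 62}, {"x": 0, "y": 0, "z": 0, "ax": 0, "ay": 0, "az": 0, "hand": 70}, {"x": 0, "y": 0, "z": 0, "ax": 0, "ay": 0, "az": 0, "hand": 85}, {"x": 0, "y": 0, "z": 0, "ax": 0, "ay": 0, "az": 0, "hand": 85}, {"x": 0, "y": 0, "z": -0.4, "ax": 0, "ay": 0, "az": 0, "hand": 85}, {"x": 0, "y": 0, "z": -1.0, "ax": 0, "ay": 0, "az": 0, "hand": 85}, {"x": 0, "y": 0, "z": -1.7, "ax": 0, "ay": 0, "az": 0, "hand": 85}, {"x": 0, "y": 0, "z": -2.3, "ax": 0, "ay": 0, "az": 0, "hand": 85}])

```text
clock: 6.65
eef_pos: [580.4, -13.0, 143.2]
tcp_rot: [-3.142, -0.0, -0.166]
contact_force: [0.8, -0.6, 0.1]
opening: 0.993
grasp_force: 0.0
```

```bash
python3 - <<'E'
from h import *
a=imaging.grab_frame("scene");b=imaging.grab_frame("side")
f=lambda i,x,y,w,h:cv2.resize(i[y:y+h,x:x+w,::-1],(400,300),interpolation=cv2.INTER_CUBIC)
cv2.imwrite("pics/g.png",np.hstack([f(a,285,180,100,75),f(b,240,160,160,120)]))
go(450,285,150,-10)
E
```

```text
clock 6.75 pos [583. -13. 146.] rpy [-179.9   -0.4   -9.5] F [ 0.9 -0.1  0.1] op 84.9 grasp 0.0
shift [-3.607 -5.439 -0.1  ] turn [-0.01  -0.066  0.083]
```

View pics/g.png

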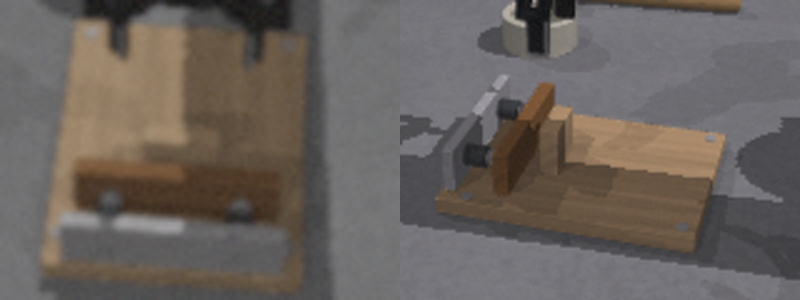

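The facing stands upright on the board just in front of the fence (side crop at (555,140)). Next is the block.

drive_tool(plan=[{"x": -0.5, "y": -0.75, "z": 0, "ax": 0, "ay": 0, "az": 0, "hand": 85}, {"x": -1.0, "y": -1.5, "z": 0, "ax": 0, "ay": 0, "az": 0, "hand": 85}, {"x": -1.5, "y": -2.25, "z": 0, "ax": 0, "ay": 0, "az": 0, "hand": 85}, {"x": -2.0, "y": -3.0, "z": 0, "ax": 0, "ay": 0, "az": 0, "hand": 85}, {"x": -2.5, "y": -3.75, "z": 0, "ax": 0, "ay": 0, "az": 0, "hand": 85}, {"x": -3.0, "y": -4.5, "z": 0, "ax": 0, "ay": 0, "az": 0, "hand": 85}, {"x": -3.4, "y": -5.1, "z": 0, "ax": 0, "ay": 0, "az": 0, "hand": 85}, {"x": -3.6, "y": -5.4, "z": 0, "ax": 0, "ay": 0, "az": 0, "hand": 85}])

```text
clock: 7.55
eef_pos: [445.7, 285.3, 141.1]
tcp_rot: [3.141, 0.001, -0.164]
contact_force: [0.2, -0.4, 0.3]
opening: 0.991
grasp_force: 0.0
```

drive_tool(plan=[{"x": 0, "y": 0, "z": 0, "ax": 0, "ay": 0, "az": 0, "hand": 85}, {"x": 0, "y": 0, "z": 0, "ax": 0, "ay": 0, "az": 0, "hand": 85}, {"x": 0, "y": 0, "z": 0, "ax": 0, "ay": 0, "az": 0, "hand": 85}])

```text
clock: 7.85
eef_pos: [447.6, 282.2, 141.4]
tcp_rot: [3.141, 0.0, -0.166]
contact_force: [0.4, -0.2, -0.0]
opening: 1.0
grasp_force: 0.0
```

```bash
python3 - <<'E'
from h import *
w=top(50,(220,120,400,250),130)
cv2.imwrite("pics/i.png",w[...,::-1])
go(452,285,9,-10)
E
```

```text
px [ 277  176   70   50 3349]
rect [451.9 284.1] [55.5 41.2] 79.45735931396484
clock 7.9 pos [447.7 282.1 141.5] rpy [180.    0.   -9.6] F [ 0.4 -0.4 -0.3] op 85.2 grasp 0.0
shift [ 0.076 -0.074  2.65 ] turn [0.004 0.003 0.072]
```

View pics/i.png

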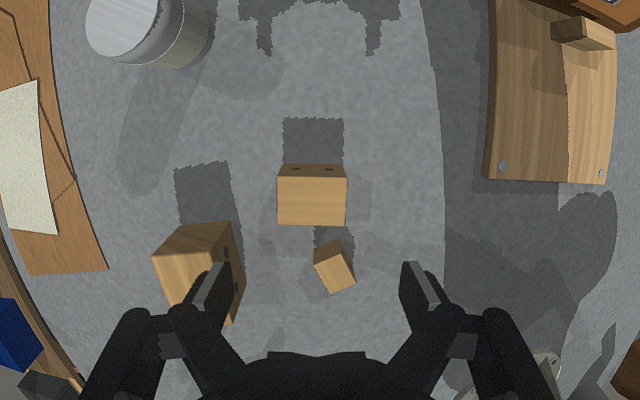

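The middle block's top is at (277–347, 176–226). It measures 55×41 mm, centred at (452,284), with yaw about −10°. The neighbouring blocks are clear of the fingers.

drive_tool(plan=[{"x": 0.076, "y": -0.053, "z": 0.4, "ax": 0, "ay": 0, "az": 0.12, "hand": 85}, {"x": 0.076, "y": -0.053, "z": 1.0, "ax": 0, "ay": 0, "az": 0.12, "hand": 85}, {"x": 0.076, "y": -0.053, "z": 1.6, "ax": 0, "ay": 0, "az": 0.12, "hand": 85}, {"x": 0.076, "y": -0.053, "z": 2.2, "ax": 0, "ay": 0, "az": 0.12, "hand": 85}, {"x": 0.076, "y": -0.053, "z": 2.5, "ax": 0, "ay": 0, "az": 0.12, "hand": 85}, {"x": 0.076, "y": -0.053, "z": 2.64, "ax": 0, "ay": 0, "az": 0.12, "hand": 85}, {"x": 0.076, "y": -0.053, "z": 2.64, "ax": 0, "ay": 0, "az": 0.12, "hand": 85}, {"x": 0.076, "y": -0.053, "z": 2.64, "ax": 0, "ay": 0, "az": 0.12, "hand": 70}])

```text
clock: 8.7
eef_pos: [452.3, 285.0, 10.4]
tcp_rot: [-3.141, -0.001, -0.179]
contact_force: [0.9, 0.1, 0.0]
opening: 0.849
grasp_force: 0.0
```

drive_tool(plan=[{"x": 0, "y": 0, "z": 0, "ax": 0, "ay": 0, "az": 0, "hand": 45}, {"x": 0, "y": 0, "z": 0, "ax": 0, "ay": 0, "az": 0, "hand": 45}, {"x": 0, "y": 0, "z": 0, "ax": 0, "ay": 0, "az": 0, "hand": 45}, {"x": 0, "y": 0, "z": 0, "ax": 0, "ay": 0, "az": 0, "hand": 45}, {"x": 0, "y": 0, "z": 0, "ax": 0, "ay": 0, "az": 0, "hand": 45}, {"x": 0, "y": 0, "z": 0, "ax": 0, "ay": 0, "az": 0, "hand": 45}], grip_force=60)

```text
clock: 9.3
eef_pos: [452.5, 285.5, 11.1]
tcp_rot: [-3.14, -0.002, -0.178]
contact_force: [0.5, -1.2, 6.0]
opening: 0.647
grasp_force: 63.7
```

drive_tool(plan=[{"x": 0, "y": 0, "z": -0.2, "ax": 0, "ay": 0, "az": 0, "hand": 45}, {"x": 0, "y": 0, "z": -0.7, "ax": 0, "ay": 0, "az": 0, "hand": 45}, {"x": 0, "y": 0, "z": -1.4, "ax": 0, "ay": 0, "az": 0, "hand": 45}, {"x": 0, "y": 0, "z": -2.1, "ax": 0, "ay": 0, "az": 0, "hand": 45}, {"x": 0, "y": 0, "z": -2.4, "ax": 0, "ay": 0, "az": 0, "hand": 45}, {"x": 0, "y": 0, "z": -2.4, "ax": 0, "ay": 0, "az": 0, "hand": 45}])

```text
clock: 9.9
eef_pos: [453.1, 286.1, 133.1]
tcp_rot: [-3.138, -0.004, -0.178]
contact_force: [0.9, 0.0, 0.1]
opening: 0.648
grasp_force: 63.3
```

```bash
python3 - <<'E'
from h import *
a=np.radians(-9.5)
# facing at TCP (580.4,-12.9); block 50 mm behind -> jig direction
go(580.4-52*np.cos(a),-12.9-52*np.sin(a),127,-9.5)
E
```

```text
clock 9.9 pos [453.1 286.1 133.1] rpy [-179.8   -0.2  -10.2] F [0.9 0.  0.1] op 55.3 grasp 63.33114266395569
shift [2.526 5.447 0.112] turn [-0.036 -0.04  -0.12 ]
```

drive_tool(plan=[{"x": 0.35, "y": 0.75, "z": 0, "ax": 0, "ay": 0, "az": -0.12, "hand": 45}, {"x": 0.7, "y": 1.5, "z": 0, "ax": 0, "ay": 0, "az": -0.12, "hand": 45}, {"x": 1.05, "y": 2.25, "z": 0, "ax": 0, "ay": 0, "az": -0.12, "hand": 45}, {"x": 1.4, "y": 3.0, "z": 0, "ax": 0, "ay": 0, "az": -0.12, "hand": 45}, {"x": 1.75, "y": 3.75, "z": 0, "ax": 0, "ay": 0, "az": -0.12, "hand": 45}, {"x": 2.1, "y": 4.5, "z": 0, "ax": 0, "ay": 0, "az": -0.12, "hand": 45}, {"x": 2.4, "y": 5.1, "z": 0, "ax": 0, "ay": 0, "az": -0.12, "hand": 45}, {"x": 2.53, "y": 5.45, "z": 0, "ax": 0, "ay": 0, "az": -0.12, "hand": 45}])

```text
clock: 10.7
eef_pos: [527.7, -7.9, 129.0]
tcp_rot: [3.141, 0.001, -0.167]
contact_force: [-0.8, 0.9, -0.8]
opening: 0.65
grasp_force: 63.6
```

drive_tool(plan=[{"x": 0, "y": 0, "z": 0, "ax": 0, "ay": 0, "az": 0, "hand": 45}, {"x": 0, "y": 0, "z": 0, "ax": 0, "ay": 0, "az": 0, "hand": 45}, {"x": 0, "y": 0, "z": 0, "ax": 0, "ay": 0, "az": 0, "hand": 45}])

```text
clock: 11.0
eef_pos: [527.0, -4.7, 129.3]
tcp_rot: [-3.141, 0.001, -0.165]
contact_force: [0.1, 0.4, -0.5]
opening: 0.648
grasp_force: 63.6
```

```bash
python3 - <<'E'
from h import *
a=np.radians(-9.5)
w=imaging.grab_frame("wrist");cv2.imwrite("pics/j.png",w[...,::-1])
go(580.4-52*np.cos(a),-12.9-52*np.sin(a),32,-9.5)
E
```

```text
clock 11.05 pos [527.2  -4.6 129.5] rpy [-180.     0.    -9.4] F [-0.  -0.5 -0.6] op 55.3 grasp 63.5667622089386
shift [ 0.038 -0.011  1.95 ] turn [-0.001  0.007  0.009]
```

View pics/j.png

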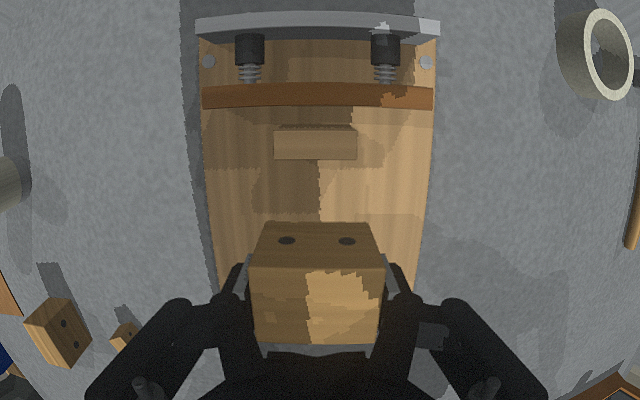

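The facing (274–356, 130–160) stands parallel to the fence and in line with the block (centre column 317). Lowering the block.

drive_tool(plan=[{"x": 0.03, "y": 0, "z": 0.4, "ax": 0, "ay": 0, "az": 0, "hand": 45}, {"x": 0.03, "y": 0, "z": 0.9, "ax": 0, "ay": 0, "az": 0, "hand": 45}, {"x": 0.03, "y": 0, "z": 1.4, "ax": 0, "ay": 0, "az": 0, "hand": 45}, {"x": 0.03, "y": 0, "z": 1.8, "ax": 0, "ay": 0, "az": 0, "hand": 45}, {"x": 0.03, "y": 0, "z": 1.95, "ax": 0, "ay": 0, "az": 0, "hand": 45}, {"x": 0.03, "y": 0, "z": 1.95, "ax": 0, "ay": 0, "az": 0, "hand": 45}, {"x": 0.03, "y": 0, "z": 1.97, "ax": 0, "ay": 0, "az": 0, "hand": 45}, {"x": 0.03, "y": 0, "z": 1.97, "ax": 0, "ay": 0, "az": 0, "hand": 45}])

```text
clock: 11.85
eef_pos: [529.9, -5.6, 32.2]
tcp_rot: [-3.141, -0.001, -0.166]
contact_force: [0.2, 0.5, -0.9]
opening: 0.65
grasp_force: 63.5
```

drive_tool(plan=[{"x": 0, "y": 0, "z": 0.02, "ax": 0, "ay": 0, "az": 0, "hand": 45}, {"x": 0, "y": 0, "z": 0.02, "ax": 0, "ay": 0, "az": 0, "hand": 45}, {"x": 0, "y": 0, "z": 0.02, "ax": 0, "ay": 0, "az": 0, "hand": 45}])

```text
clock: 12.15
eef_pos: [529.3, -5.9, 30.6]
tcp_rot: [-3.142, -0.0, -0.166]
contact_force: [-0.5, 0.1, -0.7]
opening: 0.648
grasp_force: 63.5
```

drive_tool(plan=[{"x": 0, "y": 0, "z": 0.015, "ax": 0, "ay": 0, "az": 0, "hand": 45}, {"x": 0, "y": 0, "z": 0.025, "ax": 0, "ay": 0, "az": 0, "hand": 45}, {"x": 0, "y": 0, "z": 0.025, "ax": 0, "ay": 0, "az": 0, "hand": 45}, {"x": 0, "y": 0, "z": 0.025, "ax": 0, "ay": 0, "az": 0, "hand": 45}])

```text
clock: 12.55
eef_pos: [529.2, -5.9, 29.2]
tcp_rot: [3.142, -0.0, -0.166]
contact_force: [-0.5, -0.8, 2.6]
opening: 0.651
grasp_force: 63.7
```

The block is on the board. Now I'll push along tool x, in small steps while watching the force.

drive_tool(plan=[{"x": 0.1, "y": 0, "z": 0, "ax": 0, "ay": 0, "az": 0, "hand": 45}, {"x": 0.2, "y": 0, "z": 0, "ax": 0, "ay": 0, "az": 0, "hand": 45}, {"x": 0.3, "y": 0, "z": 0, "ax": 0, "ay": 0, "az": 0, "hand": 45}, {"x": 0.4, "y": 0, "z": 0, "ax": 0, "ay": 0, "az": 0, "hand": 45}, {"x": 0.47, "y": 0, "z": 0, "ax": 0, "ay": 0, "az": 0, "hand": 45}, {"x": 0.54, "y": 0, "z": 0, "ax": 0, "ay": 0, "az": 0, "hand": 45}, {"x": 0.6, "y": 0, "z": 0, "ax": 0, "ay": 0, "az": 0, "hand": 45}, {"x": 0.6, "y": 0, "z": 0, "ax": 0, "ay": 0, "az": 0, "hand": 45}])

```text
clock: 13.35
eef_pos: [554.3, -10.0, 29.2]
tcp_rot: [3.141, 0.01, -0.166]
contact_force: [-18.9, 5.6, 25.7]
opening: 0.647
grasp_force: 66.0
```

drive_tool(plan=[{"x": 0.04, "y": 0, "z": 0, "ax": 0, "ay": 0, "az": 0, "hand": 45}, {"x": 0.08, "y": 0, "z": 0, "ax": 0, "ay": 0, "az": 0, "hand": 45}, {"x": 0.1, "y": 0, "z": 0, "ax": 0, "ay": 0, "az": 0, "hand": 45}, {"x": 0.1, "y": 0, "z": 0, "ax": 0, "ay": 0, "az": 0, "hand": 45}, {"x": 0.1, "y": 0, "z": 0, "ax": 0, "ay": 0, "az": 0, "hand": 45}])

```text
clock: 13.85
eef_pos: [563.1, -11.5, 29.1]
tcp_rot: [3.142, 0.001, -0.166]
contact_force: [-3.7, 1.0, 5.4]
opening: 0.648
grasp_force: 63.4
```

drive_tool(plan=[{"x": 0, "y": 0, "z": -0.012, "ax": 0, "ay": 0, "az": 0, "hand": 45}, {"x": 0.03, "y": 0, "z": -0.012, "ax": 0, "ay": 0, "az": 0, "hand": 45}, {"x": 0.06, "y": 0, "z": -0.012, "ax": 0, "ay": 0, "az": 0, "hand": 45}, {"x": 0.06, "y": 0, "z": -0.012, "ax": 0, "ay": 0, "az": 0, "hand": 45}, {"x": 0.06, "y": 0, "z": -0.012, "ax": 0, "ay": 0, "az": 0, "hand": 45}])

```text
clock: 14.35
eef_pos: [566.6, -12.2, 29.4]
tcp_rot: [3.142, 0.0, -0.166]
contact_force: [-1.3, 0.0, -0.3]
opening: 0.65
grasp_force: 63.3
```

```bash
python3 - <<'E'
from h import *
w=imaging.grab_frame("wrist");a=imaging.grab_frame("scene");b=imaging.grab_frame("side")
f=lambda i,x,y,wd,h:cv2.resize(i[y:y+h,x:x+wd,::-1],(400,300),interpolation=cv2.INTER_CUBIC)
cv2.imwrite("pics/k.png",np.vstack([np.hstack([f(w,190,0,260,195),f(w,190,100,260,195)]),np.hstack([f(a,285,180,100,75),f(b,250,180,96,72)])]))
go(570,-12,29,-9.5)
E
```

```text
clock 14.5 pos [566.5 -12.1  29.5] rpy [180.    0.   -9.5] F [-1.   0.6 -1.2] op 55.6 grasp 63.348798751831055
shift [ 0.068 -0.014  0.01 ] turn [ 0.     0.002 -0.002]
```

View pics/k.png

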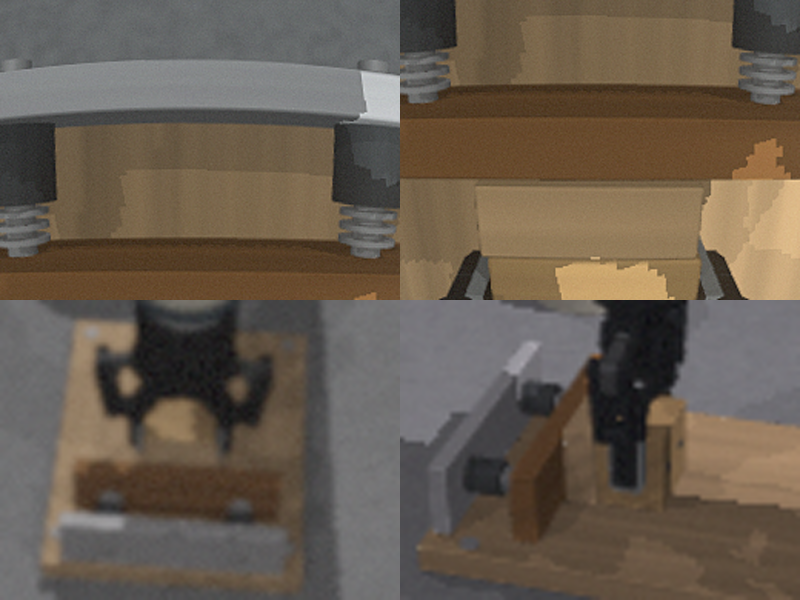

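The block and facing are upright and flush, and the facing is just short of the fence (gap at row 183, top right). I'll continue in small steps.

drive_tool(plan=[{"x": 0.02, "y": 0, "z": 0, "ax": 0, "ay": 0, "az": 0, "hand": 45}, {"x": 0.04, "y": 0, "z": 0, "ax": 0, "ay": 0, "az": 0, "hand": 45}, {"x": 0.06, "y": 0, "z": 0, "ax": 0, "ay": 0, "az": 0, "hand": 45}, {"x": 0.06, "y": 0, "z": 0, "ax": 0, "ay": 0, "az": 0, "hand": 45}, {"x": 0.06, "y": 0, "z": 0, "ax": 0, "ay": 0, "az": 0, "hand": 45}])

```text
clock: 15.0
eef_pos: [568.8, -12.5, 29.5]
tcp_rot: [3.141, 0.002, -0.166]
contact_force: [-5.8, 0.7, 1.6]
opening: 0.65
grasp_force: 63.4
```

drive_tool(plan=[{"x": 0.02, "y": 0, "z": 0, "ax": 0, "ay": 0, "az": 0, "hand": 45}, {"x": 0.04, "y": 0, "z": 0, "ax": 0, "ay": 0, "az": 0, "hand": 45}, {"x": 0.06, "y": 0, "z": 0, "ax": 0, "ay": 0, "az": 0, "hand": 45}, {"x": 0.06, "y": 0, "z": 0, "ax": 0, "ay": 0, "az": 0, "hand": 45}, {"x": 0.06, "y": 0, "z": 0, "ax": 0, "ay": 0, "az": 0, "hand": 45}])

```text
clock: 15.5
eef_pos: [570.6, -12.8, 29.3]
tcp_rot: [3.141, 0.004, -0.166]
contact_force: [-8.9, 1.4, 3.7]
opening: 0.644
grasp_force: 63.7
```

drive_tool(plan=[{"x": 0.02, "y": 0, "z": 0, "ax": 0, "ay": 0, "az": 0, "hand": 45}, {"x": 0.04, "y": 0, "z": 0, "ax": 0, "ay": 0, "az": 0, "hand": 45}, {"x": 0.06, "y": 0, "z": 0, "ax": 0, "ay": 0, "az": 0, "hand": 45}, {"x": 0.08, "y": 0, "z": 0, "ax": 0, "ay": 0, "az": 0, "hand": 45}, {"x": 0.08, "y": 0, "z": 0, "ax": 0, "ay": 0, "az": 0, "hand": 45}, {"x": 0.08, "y": 0, "z": 0, "ax": 0, "ay": 0, "az": 0, "hand": 45}, {"x": 0.08, "y": 0, "z": 0, "ax": 0, "ay": 0, "az": 0, "hand": 45}])

```text
clock: 16.2
eef_pos: [572.8, -13.3, 29.1]
tcp_rot: [3.141, 0.007, -0.166]
contact_force: [-13.7, 3.7, 8.4]
opening: 0.647
grasp_force: 64.1
```

```bash
python3 - <<'E'
from h import *
# free look without a new picture: gap between spring cups and fence rear edge, along the columns of the springs
w=imaging.grab_frame("wrist").astype(int);s=monitor.sense()
print(s["eef_pos"].round(2),s["contact_force"].round(1),s["tcp_rot"].round(4))
for col in (203,206,409,412):
    print(col,[tuple(w[y,col]) if 0 else int(w[y,col].sum()) for y in range(112,180,2)],[int(w[y,col,0]-w[y,col,2]) for y in range(112,180,2)])
E
```

```text
[572.77 -13.21  29.14] [-14.5   3.5   8.9] [ 3.141   0.0072 -0.1655]
203 [125, 132, 145, 147, 147, 133, 140, 151, 143, 156, 156, 155, 155, 170, 169, 161, 162, 163, 140, 267, 201, 296, 321, 267, 273, 294, 361, 305, 101, 182, 180, 172, 152, 183] [-1, 0, 5, 1, 1, 1, -4, -1, 1, 1, 3, -1, 1, -1, -1, -1, -4, -2, 4, -1, 1, 1, 1, 2, 3, -1, -2, 0, 37, 43, 41, 39, 47, 58]
206 [125, 156, 141, 131, 124, 152, 145, 148, 140, 144, 117, 149, 123, 157, 150, 149, 147, 153, 130, 233, 236, 334, 301, 250, 229, 325, 346, 268, 171, 172, 168, 179, 168, 215] [-2, 3, 0, 2, -2, 2, -2, 4, 0, -3, -1, -1, 1, -6, 2, 1, -2, -7, 1, 3, 5, 1, -2, -1, 3, 2, 2, 3, 43, 45, 46, 41, 42, 51]
409 [133, 136, 134, 122, 135, 129, 121, 133, 133, 134, 122, 105, 140, 129, 143, 125, 111, 201, 305, 292, 298, 294, 221, 161, 170, 161, 141, 168, 184, 174, 195, 181, 178, 200] [1, 3, 1, 4, 3, 3, -2, 5, 4, 4, 0, 1, -1, 7, 8, 8, 1, 21, 45, 49, 40, 45, 41, 32, 23, 33, 34, 44, 47, 41, 44, 44, 41, 48]
412 [137, 125, 137, 152, 145, 135, 146, 154, 124, 146, 146, 143, 131, 137, 155, 133, 123, 118, 268, 219, 217, 284, 265, 233, 238, 238, 147, 199, 166, 181, 184, 177, 174, 196] [3, 4, 2, 5, 1, -1, 4, 5, 0, 4, 2, 5, 1, -1, 5, 4, 2, 1, 25, 4, 2, 29, 21, 5, 1, 3, 42, 42, 51, 42, 46, 47, 50, 53]
```

```bash
python3 - <<'E'
from h import *
from scipy.spatial.transform import Rotation as Ro
c=imaging.camera_info("wrist");w=imaging.grab_frame("wrist").astype(float);s=monitor.sense()
T=lambda p,e:(Ro.from_euler("xyz",e).as_matrix(),np.array(p))
R,p=T(s["eef_pos"],s["tcp_rot"])
# old pose: same camera-in-tool
R0,p0=T([566.5,-12.1,29.5],[np.pi,0.0003,-0.166])
Rct=c["R"]@R; tct=c["R"]@p+c["t"]
c0=dict(mtx=c["mtx"],R=Rct@R0.T,t=tct-Rct@R0.T@p0)
k=cv2.imread("pics/k.png")[:300,:400,::-1].astype(float)
u=np.array([np.cos(-.166),np.sin(-.166)])
for col in (250,280,310,340,370,390):
    g=lambda col_,rows:[round(v) for v in rows]
    now=w[:,col-2:col+3].mean(1); kc=int((col-190+.5)/.65-.5); old=k[:,kc-3:kc+4].mean(1)
    sg=lambda a:cv2.GaussianBlur(a.sum(1).reshape(-1,1),(1,7),0).ravel()
    dn=np.diff(sg(now)); do=np.diff(sg(old))
    rn=130+np.argmin(dn[130:185]); ro=200+np.argmin(do[200:270]); rof=(ro+.5+.5)*.65-.5
    xn=back("wrist",(col,rn+.5),64,c)[:2]@u; xo=back("wrist",(col,rof),64,c0)[:2]@u
    print(col,rn,round(rof,1),round(xn,1),round(xo,1),"moved",round(xn-xo,2))
print(s["contact_force"].round(1))
E
```

```text
250 154 154.8 632.3 625.5 moved 6.89
280 154 154.2 632.2 625.5 moved 6.66
310 154 154.2 632.1 625.5 moved 6.66
340 154 154.2 632.2 625.5 moved 6.67
370 154 154.8 632.3 625.4 moved 6.9
390 155 155.5 632.1 625.3 moved 6.78
[-14.3   2.6   8.4]
```

The fence has moved evenly by about 6.7 mm since the previous view, when it was just about touching. That is about 10–11 N and steady, well inside the window. Handing in.

```bash
python3 -c "
from rig import r
print(r.sign_off())"
```

```text
the job is handed in; nothing more can be done
None
```

The job is handed in, with no verdict returned: the facing and block stand upright against the fence with the arm still pushing, the fence sunk about 6.7 mm by camera (about 10–11 N, a little under your 12 N but inside the 5–11 mm band), and I never moved the can, tape roll or hammer.

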